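# Index the carving turntable one hole on

## Task

Index the carving turntable by one hole: with a fingertip press the red plunger button down, which unlocks the table while it is held, push the yellow lug to swing the table out of its hole and on counter-clockwise (seen from above), and let the plunger spring up and lock in the very next hole, an eighth of a turn on. Only touch and push, gripping nothing and not forcing the lug; the carved fish rides round in its place between the dowels, and everything else on the bench stays where it is. Finish with the hand clear.

Things in the scene. Friction and masses are not known exactly. Their poses are not given: they have to be found in the camera images.
- table_axis (a point): Point on the turntable's upright axis, level with the deck's top (50 mm above the bench). The green round base, diameter 300 mm, 30 mm high, is fixed; its rim shows eight brass-rimmed black holes, one every 45 degrees. On it a plywood-topped deck, diameter 256 mm, turns about this axis.
- plunger_top (a point): Centre of the top of the red plunger button, diameter 36 mm, on the deck 95 mm from the axis. Its top is 78 mm above the bench when up; it goes straight down by up to 10 mm on a spring, 3 N at first, 7 N fully down. Round it is a dark collar, diameter 46 mm, top 66 mm above the bench. A small red pointer on the deck's rim beside it shows the hole.
- lug_face (a point): Middle of the lug's flat face that looks at the plunger, 95 mm above the bench. The yellow lug is an upright block on the deck, 95 mm from the axis, just ahead of the plunger counter-clockwise: 40 mm wide (radially), 20 mm thick, top 108 mm above the bench. The face is 24 mm from the plunger's centre, so a fingertip on the plunger can push it. It bears some 25 N.
- deck (a joint): Angle of the table, rad: 0 (within 0.02) at the start, locked in a hole; grows counter-clockwise seen from above; the next hole is at 0.785, with play of 0.02 either way. Unlocked, it turns with about 2 N at the lug and stays where it is left.
- plunger (a joint): How far the plunger is pressed, m: 0 up, 0.010 fully down. Up in a hole it locks the table; pressed more than 0.006 the table is free. Let go within 0.02 rad of a hole it springs up and locks; let go between holes it rises only to about 0.005, slides along so as the table is turned by the lug, and snaps up by itself in the next hole.
- fish_mid (a point): Middle of the carved fish, dark wood with gold scales, 130 mm long, 46 wide, 36 high (top 86 mm above the bench). It lies loose on the deck, across it, between four 18 mm dowels, its middle 20 mm past the axis on the side away from the plunger.
- seat (a point): Point of the deck where the fish's middle belongs, half the fish's height above the deck; turns with the deck.
- red_block: Bystander: loose maroon block 100 x 80 x 45 mm with a thin upright steel rod to 130 mm height; origin under its centre.
- cradle: Bystander: loose ochre wooden cradle 90 x 106 x 54 mm; origin under its centre.
- blank: Bystander: loose pale uncarved fish blank 130 x 46 x 36 mm; origin under its centre.
- jar: Bystander: loose paint jar with blue cap, diameter 60 mm, 70 mm high; origin under its centre.
- mallet: Bystander: loose wooden mallet lying on the bench; origin on its underside.
- gouge: Bystander: loose carving tool with wooden handle, 170 mm long, lying; origin on its underside.
- brush: Bystander: loose brush, 170 mm long, lying; origin on its underside.
Things that resemble listed ones, but are neither listed nor needed, are in the scene too. What is shaped like the part that bears fish_mid but orange or pink is not meant.

How it is judged (in metres and radians):
On the way, in this order (a step that is already met when the one before it is completed fails the run):
1. the plunger is pressed in while the table still stands at its first hole (value of joint plunger above 0.0055 m and value of joint deck between -0.1 and 0.15 rad), for 0.05 s.
2. the table is turned counter-clockwise, out of the first hole, by more than half a step (value of joint deck above 0.45 rad), for 0.05 s.
At the end, for the whole second after the job is handed in: The table stands still in the next hole counter-clockwise (0.785 rad on, within 0.04), the plunger is up (within 2 mm), and the fish lies in its place on the deck (within 12 mm) (value of joint deck between 0.745 and 0.825 rad and value of joint plunger below 0.002 m and velocity of joint deck between -0.02 and 0.02 rad/s and distance between fish_mid and seat below 0.012 m); the robot touches nothing.
It fails at once if the table is turned beyond the next hole (by more than 0.2 rad) (value of joint deck above 0.985 rad).
It fails at once if the table is turned clockwise from its start (value of joint deck below -0.15 rad).
It fails at once if the fish is lifted or shifted from its place on the deck (distance between fish_mid and seat above 0.015 m or height (world z) of fish_mid above 0.083 m).
It fails at once if the lug is gripped or forced (more than 40 N) (contact force between the fingers and deck_c7 above 40 N).
It fails at once if a bystander is moved by more than 20 mm or lifted (distance of any of red_block, cradle, blank, jar, mallet, gouge, brush from where it was at the start of the episode above 0.02 m).
It also fails if it takes over 45 s, if anything falls off the work surface, if the arm or the gripper's body presses on something with over 40 N, if the wrist force passes 120 N, or if a joint passes its speed limit or range.

## Robot

A 6-joint arm with a two-finger parallel gripper is mounted at the origin on the work surface. World frame = base frame: x ahead of the robot, y to its left, z up, the work surface at z = 0. Lengths are in m, angles in degrees, forces in N, time in s.
With the tool pointing down it reaches from about 0.325 to 0.85 m from the base axis. Payload 15.5 kg.
Tool frame: the origin (TCP) lies at the very end of the fingers, on their centre line; the grasp point (between the pads) lies arm.grip_depth behind it (arm.grip_depth is the distance from the TCP to the grasp point, in m); z points along the fingers, y is the line along which they close (so a half turn about z gives the same grasp; the last joint's range is limited). The gripper opens to 91 mm and grips with 3 to 60 N. Pads are 32 mm wide; open, the fingers measure 118 mm over their backs; the gripper's body (76 mm by 178 mm) begins 60 mm behind the grasp point.
Start: joints at [59.559, 28.281, 77.091, -0, 74.628, -5.472], TCP at [0.264, 0.567, 0.214] pointing down, gripper open.
Joint ranges: [-166.48, 166.48], [-47.26, 123.95], [12.59, 153.08], [-70.14, 250.14], [6.76, 159.57], [-176.63, 176.63]. Speed limits (degrees/s): [108.29, 108.29, 147.25, 172.46, 172.46, 172.46].

## Interface

Orientations are given as a 3x3 rotation matrix whose columns are the frame's x, y, z axes.
In Python, from rig import arm gives the robot as it stands. Calls block until the motion is done:
- arm.move_to(position, orientation): joint-space move of the TCP to a pose.
- arm.move_l(position, orientation=None, feed=0.15): straight line of the TCP; orientation=None keeps the orientation; feed is the mean speed in m/s.
- arm.move_joints(angles): joint-space move.
- arm.grip(opening): finger opening in m; the grip force is fixed at half the most; returns when the fingers have stopped.
- arm.sleep(seconds).
- arm.solve_ik(position, orientation): joint angles nearest the present ones, or None.
- arm.snapshot(name): name is "side" or "top"; returns the picture (480x640x3 uint8, red, green, blue); there is no depth.
- arm.get_calibration(name): a dict with "intrinsics" (3x3 intrinsics, pixels), "cam_to_world" (4x4, takes a point from camera to world coordinates). Camera axes: x right, y down, z forward; pixel columns grow to the right and rows downward; lengths in m; the calibration is good to about 2 mm. A picture is of the moment at which its call begins. get_calibration takes no time and is no camera call.
A pose or a line that the arm cannot do raises arm.Unreachable and nothing moves.
- arm.sign_off(): hands the job in; it is judged then, once.
Readings, each from a call of its own:
- arm.current_t(): time.
- arm.current_joint_positions(): joint angles.
- arm.current_dq(): joint speeds.
- arm.current_tau(): joint torques, N m.
- arm.current_ee_pos(): TCP position.
- arm.current_tool_rot(): TCP orientation.
- arm.current_force(): force on the tool from outside, world axes, zero at the start.
- arm.current_torque(): the same for the moment, N m.
- arm.current_width(): finger opening in m.
- arm.current_grasp_force(): force on a finger pad.
Only numpy, scipy, OpenCV 4.12 (cv2) and the standard library are available. Lean on these libraries where they do the work, as an engineer would, in place of code of your own. Each camera call takes 0.05 s, during which the arm holds its last target. There are 200 camera calls.

## Working session

There is one attempt and no reset: what is moved stays moved. The work goes in short steps, each a Python script; the robot and the scene stay as the last script left them, time stands still between calls to the robot, and variables do not carry over. Pictures are saved under pics/ and viewed, at most 10 in all, crops included, and the job is handed in when it is done.

```bash
mkdir -p pics; python3 - <<'E'
from rig import arm
import cv2,numpy as np
for n in("top","side"):
    cv2.imwrite(f"pics/{n}0.png",arm.snapshot(n)[:,:,::-1])
    c=arm.get_calibration(n);print(n,np.round(c["intrinsics"],1).tolist(),np.round(c["cam_to_world"],3).tolist())
print(arm.grip_depth,arm.current_t(),arm.current_tool_rot())
E
```

```text
top [[465.5, 0.0, 317.3], [0.0, 465.5, 240.5], [0.0, 0.0, 1.0]] [[0.024, -0.997, 0.069, 0.442], [-1.0, -0.025, -0.007, 0.022], [0.009, -0.069, -0.998, 1.217], [0.0, 0.0, 0.0, 1.0]]
side [[606.3, 0.0, 317.7], [0.0, 606.3, 232.3], [0.0, 0.0, 1.0]] [[0.999, -0.036, 0.035, 0.496], [-0.051, -0.657, 0.752, -1.106], [-0.004, -0.753, -0.658, 1.074], [0.0, 0.0, 0.0, 1.0]]
0.0188 0.1 [[-9.06543714e-01  4.22111638e-01 -5.09041747e-04]
 [ 4.22111938e-01  9.06543263e-01 -9.07984908e-04]
 [ 7.81973696e-05 -1.03800061e-03 -9.99999458e-01]]
```

View pics/top0.png

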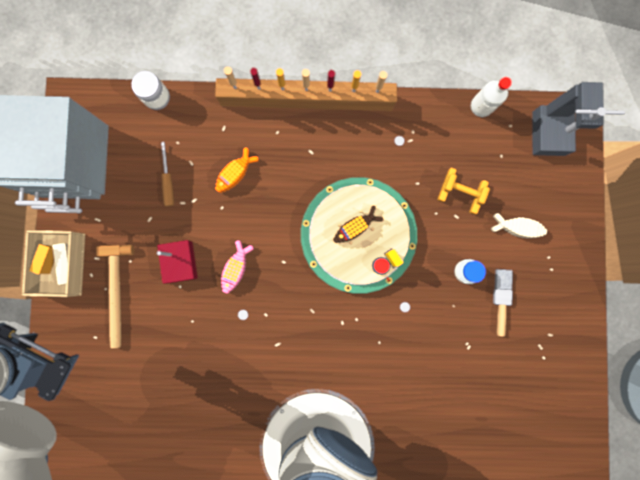

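View pics/side0.png

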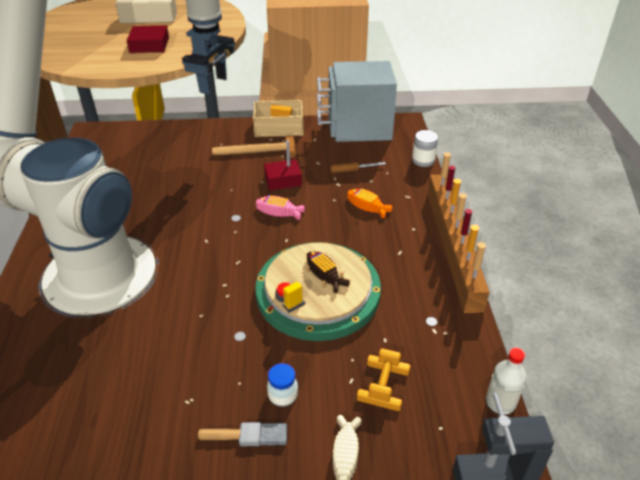

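The top view shows the table centred near (360,235), the red plunger near (381,266) and the yellow lug near (395,258). The arm is out of the way at lower left. I'll enlarge both views.

```bash
python3 - <<'E'
import cv2
a=cv2.imread("pics/top0.png")[170:300,290:430];cv2.imwrite("pics/topc.png",cv2.resize(a,None,fx=4.5,fy=4.5,interpolation=cv2.INTER_CUBIC))
a=cv2.imread("pics/side0.png")[235:340,250:390];cv2.imwrite("pics/sidec.png",cv2.resize(a,None,fx=5,fy=5,interpolation=cv2.INTER_CUBIC))
E
```

```text
(no output)
```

View pics/topc.png

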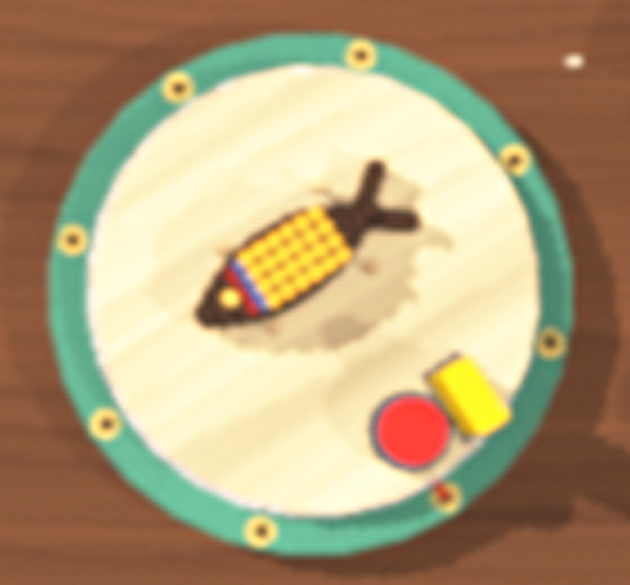

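View pics/sidec.png

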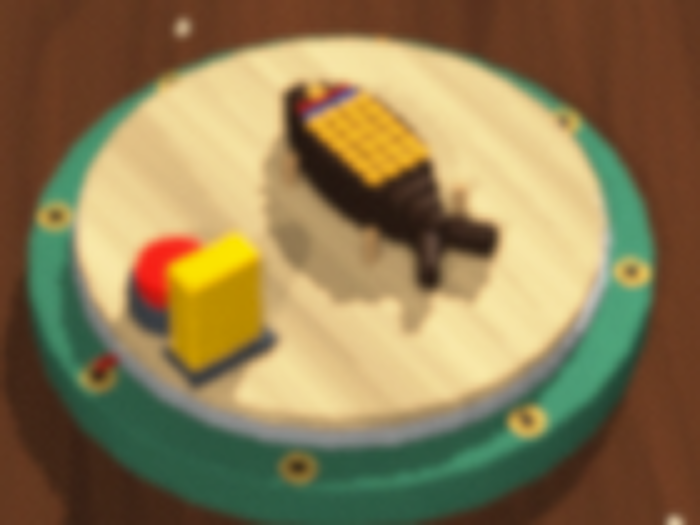

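The top crop shows the eight holes, the plunger top at (412,430) and the lug top centre at (471,397). The pointer at (446,497) is at a hole. In the side crop the lug top centre is about (215,260). Next I'll convert these to world positions and check them.

```bash
cat > h.py <<'E'
import numpy as np
from rig import arm
def px(name,u,v,z):
    c=arm.get_calibration(name);K=np.array(c["intrinsics"]);T=np.array(c["cam_to_world"])
    d=T[:3,:3]@np.linalg.solve(K,[u,v,1]);o=T[:3,3];return (o+d*(z-o[2])/d[2])[:2]
tc=lambda x,y,z:px("top",290+(x+.5)/4.5-.5,170+(y+.5)/4.5-.5,z)
sc=lambda x,y,z:px("side",250+(x+.5)/5-.5,235+(y+.5)/5-.5,z)
E
python3 - <<'E'
from h import *
H=[(361,55),(178,88),(72,240),(106,424),(261,531),(446,497),(550,343),(515,160)]
P=np.array([tc(*h,.03) for h in H]);A=P.mean(0);r=P-A
print("A",A,"R",np.linalg.norm(r,axis=1).round(4),"hole ang",(np.degrees(np.arctan2(r[:,1],r[:,0]))%45).round(2))
S=np.array([sc(*h,.03) for h in [(54,216),(98,375),(298,467),(528,421),(631,271),(566,122)]])
import scipy.optimize as so
s=so.least_squares(lambda p:np.hypot(*(S-p[:2]).T)-p[2],[*A,.14]).x;print("side A,R",s)
pl=tc(412,430,.078);lu=tc(471,397,.108);ls=sc(215,260,.108)
for n,q in(("pl",pl),("lug",lu),("lugside",ls)):
    d=q-A;print(n,q.round(4),np.hypot(*d).round(4),np.degrees(np.arctan2(d[1],d[0])).round(2))
print("pl-lug",np.hypot(*(pl-lu)), "reach",np.hypot(*A))
E
```

```text
A [ 0.54213943 -0.09304526] R [0.1392 0.1391 0.1393 0.1391 0.1389 0.139  0.1389 0.1393] hole ang [34.19 34.33 34.28 34.26 34.24 34.31 34.16 34.17]
side A,R [ 0.54294578 -0.0963241   0.13931769]
pl [ 0.4637 -0.1446] 0.0938 -146.66
lug [ 0.4814 -0.1713] 0.0991 -127.81
lugside [ 0.4837 -0.1794] 0.1043 -124.08
pl-lug 0.03200184266701413 reach 0.550065981807384
```

The hole ring fits well: radius 139 mm, and hole angles spread by less than 0.2°. The plunger is 94 mm from the axis at −146°, and the two cameras agree to about 3 mm. Next step: close the fingers, go above the plunger and press down while reading the force.

```bash
cat >> h.py <<'E'
A=np.array([.5424,-.0940]);R0=.095;PH=np.radians(-145.8)
def pose(th,off,z):
    "fingertip centre 'off' m ahead of plunger along the tangent, deck at th"
    a=PH+th;e=np.array([np.cos(a),np.sin(a)]);t=np.array([-e[1],e[0]])
    b=a+np.radians(8)          # finger yaw: closing line along the lug's normal
    y=np.array([-np.sin(b),np.cos(b),0]);zz=np.array([0,0,-1.])
    return np.r_[A+R0*e+off*(t*np.cos(.14)-e*np.sin(.14)),z],np.c_[np.cross(y,zz),y,zz]
def F():return np.round(arm.current_force(),1)
E
python3 - <<'E'
from h import *
import cv2
for th in(0,.4,.8):print(arm.solve_ik(*pose(th,.01,.07)))
arm.grip(0);print(arm.current_width())
arm.move_to(*pose(0,.004,.20));print(F())
arm.move_l(*pose(0,.004,.086),feed=.1);print(arm.current_t(),F(),arm.current_ee_pos())
a=arm.snapshot("side")[180:330,210:410,::-1];b=arm.snapshot("top")[180:330,290:490,::-1]
cv2.imwrite("pics/near.png",cv2.resize(np.vstack([a,b]),None,fx=2,fy=2,interpolation=cv2.INTER_CUBIC))
E
```

```text
[-2.51208877e+01  2.98283351e+01  1.04123666e+02 -2.54444375e-14
  4.60479987e+01  2.26791123e+01]
[-2.60468115e+01  3.18003696e+01  9.91949395e+01 -2.54444375e-14
  4.90046908e+01 -1.16512330e+00]
[-2.53443300e+01  3.39722878e+01  9.38545111e+01 -2.54444375e-14
  5.21732011e+01 -2.33809536e+01]
0.0006404761064420458
[-0.4  0.9 -0.2]
5.3917 [ 0.6 -0.4 -0. ] [ 0.46681252 -0.15051538  0.08647543]
```

View pics/near.png

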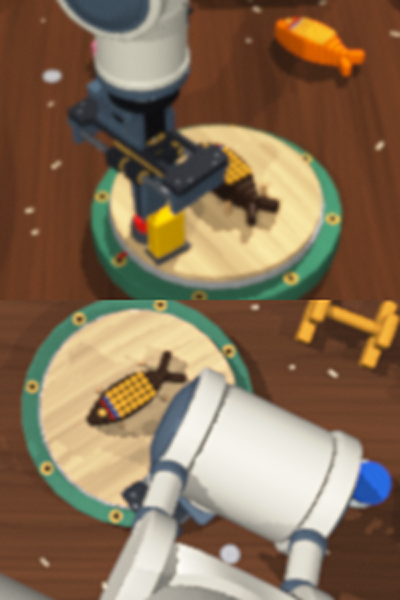

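The side crop shows the closed fingers just behind the lug, over the red button at about (140,222). The gripper body is well above the fish. Now press.

```bash
python3 - <<'E'
from h import *
for z in(.080,.077,.074,.0715,.0695,.0690):
    arm.move_l(*pose(0,.004,z),feed=.03);f=F();p=arm.current_ee_pos();print(z,p.round(4),f)
    if f[2]>6.5:break
# close up to the lug
z=p[2] if f[2]>6.5 else z
for off in np.arange(.005,.016,.001):
    arm.move_l(*pose(0,off,z),feed=.02);f=F();t=-np.sin(PH)*f[0]+np.cos(PH)*f[1];print("off",off.round(3),f,"tan",t.round(1))
    if t<-4 :break
print(arm.current_t())
E
```

```text
0.08 [ 0.4664 -0.1503  0.0798] [-0.3  0.5 -0.5]
0.077 [ 0.4667 -0.1504  0.077 ] [-0.1 -0.1  3. ]
0.074 [ 0.4667 -0.1504  0.0739] [ 0.5 -0.2  4.2]
0.0715 [ 0.4667 -0.1504  0.0716] [1.1 0.5 4.2]
0.0695 [ 0.4667 -0.1504  0.0697] [ 0.1 -0.6  6.3]
0.069 [ 0.4667 -0.1504  0.0692] [0.2 0.  5.9]
off 0.005 [0.3 1.2 5.6] tan -0.8
off 0.006 [-1.   0.4  5.8] tan -0.9
off 0.007 [-0.8  0.4  6.7] tan -0.8
off 0.008 [-1.7  0.6  6.1] tan -1.5
off 0.009 [-0.9  0.8  5.6] tan -1.2
off 0.01 [-1.6  0.5  5.6] tan -1.3
off 0.011 [-2.2 -0.   5.3] tan -1.2
off 0.012 [-1.3 -0.4  6. ] tan -0.4
off 0.013 [-2.5  0.3  6.3] tan -1.7
off 0.014 [-1.4 -0.1  6.3] tan -0.7
off 0.015 [-2.6  0.5  5.9] tan -1.9
9.8417
```

The plunger is pressed about 9 mm (6 N) and the fingertip is at the lug with about 2 N of drag. Now sweep to just over half a step.

```bash
python3 - <<'E'
from h import *
import cv2
arm.move_l(*pose(.048,.0105,.069),feed=.02)
for th in np.arange(.1,.601,.1):
    arm.move_l(*pose(th,.0105,.069),feed=.04);f=F();print(th.round(2),f,np.hypot(*f[:2]).round(1))
    if np.hypot(*f[:2])>15:break
arm.move_l(*pose(th,.0105,.084),feed=.05);print(F(),arm.current_t())
a=arm.snapshot("side")[210:340,240:400,::-1]
cv2.imwrite("pics/mid.png",cv2.resize(a,None,fx=5,fy=4.5,interpolation=cv2.INTER_CUBIC)[:590])
E
```

```text
0.1 [-0.6 -1.1  7. ] 1.3
0.2 [ 0.3 -0.8  6.4] 0.9
0.3 [ 0.4 -1.1  6. ] 1.2
0.4 [ 0.9 -1.2  6. ] 1.5
0.5 [ 0.9 -0.8  5.2] 1.2
0.6 [ 0.7 -0.9  6.1] 1.1
[ 0.6 -0.3 -0.3] 12.7333
```

View pics/mid.png

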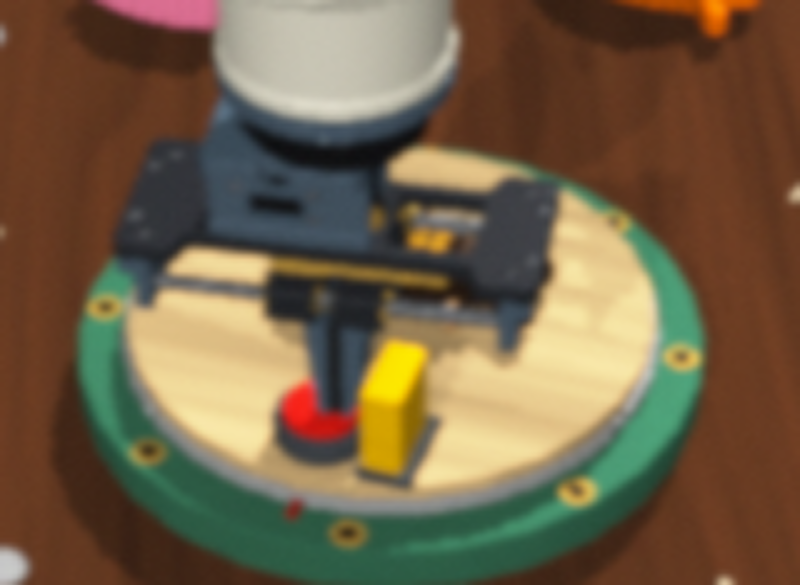

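The pointer at (292,510) lies about three quarters of the way from the first hole at (148,450) to the next at (348,533). The table is therefore near 0.6 rad, and the fingertip is above the button and behind the lug. I'll push on in fine steps until the plunger locks.

```bash
python3 - <<'E'
from h import *
import cv2
for th in np.r_[np.arange(.63,.74,.03),np.arange(.74,.85,.006)]:
    arm.move_l(*pose(th,.0105,.084),feed=.02)
    t=np.mean([arm.current_force() for _ in range(3)],0);a=PH+th;ft=-np.sin(a)*t[0]+np.cos(a)*t[1]
    print(th.round(3),ft.round(1),end="; ")
    if ft<-6:break
print(arm.current_t())
arm.move_l(*pose(th,.005,.086),feed=.04)
a=arm.snapshot("side")[210:340,240:400,::-1]
cv2.imwrite("pics/end.png",cv2.resize(a,None,fx=5,fy=4.5,interpolation=cv2.INTER_CUBIC)[:590]);print(F(),arm.current_t())
E
```

```text
0.63 -1.3; 0.66 -2.8; 0.69 -2.7; 0.72 -1.7; 0.74 -2.1; 0.746 -2.5; 0.752 -2.9; 0.758 -3.5; 0.764 -3.6; 0.77 -2.1; 0.776 -2.0; 0.782 -0.6; 0.788 0.5; 0.794 -0.4; 0.8 0.7; 0.806 -1.0; 0.812 -1.1; 0.818 -1.0; 0.824 -3.8; 0.83 -6.4; 17.95
[ 0.8  0.2 -0.1] 18.3
```

View pics/end.png

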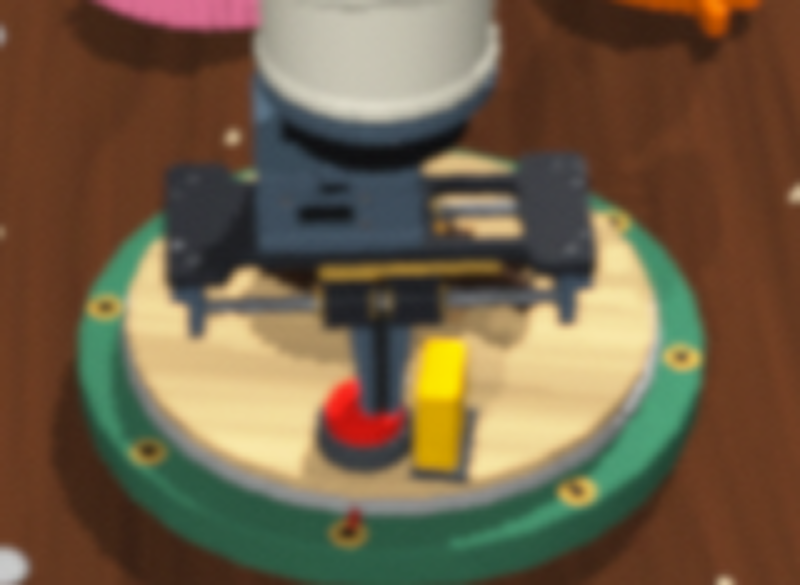

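The pointer at (352,518) now sits on the next hole at (348,533), as it did at the start. The push force dropped at about 0.78 rad, then rose against a stop, so the plunger has locked. I'll retract and check.

```bash
python3 - <<'E'
from h import *
import cv2
arm.move_l(*pose(.83,.005,.25),feed=.12)
q=arm.current_joint_positions().copy();q[0]+=60;arm.move_joints(q)
a=arm.snapshot("side")[235:340,250:390,::-1]
cv2.imwrite("pics/fin.png",cv2.resize(a,None,fx=5,fy=5,interpolation=cv2.INTER_CUBIC))
print(F(),arm.current_ee_pos(),arm.current_t())
E
```

```text
[0.1 0.4 0.9] [0.43005668 0.36739037 0.2493215 ] 21.9
```

View pics/fin.png

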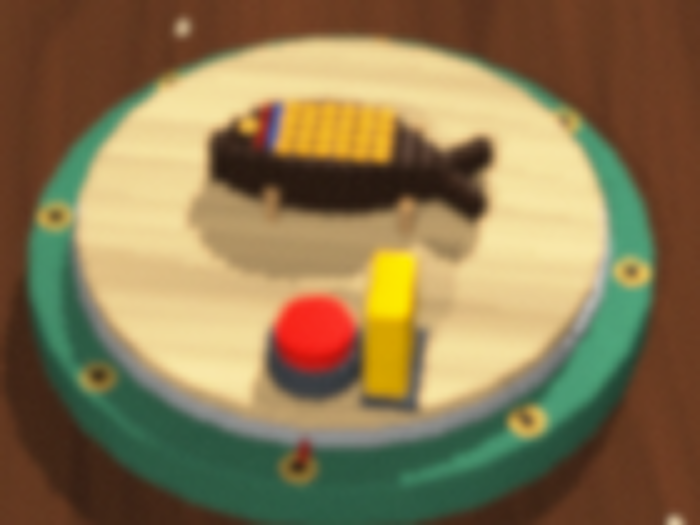

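The pointer is on the next hole at (298,467), the red button at (315,330) stands fully up, and the fish lies between its dowels. The hand is clear.

```bash
python3 -c "
from rig import arm
print(arm.sign_off())"
```

```text
the job is handed in; nothing more can be done
None
```

I indexed the table one hole counter-clockwise and handed the job in at about 22 s; the final picture shows the plunger up in the next hole, the fish in its place between the dowels and the hand clear, though sign-off returned no verdict.

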